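# Open the storage box and set the slide box in the tray

### The job

Swing the hinged lid of the white storage box all the way back so that it stays open by itself, then lift out the small long box of microscope slides and set it down flat in the shallow steel tray. Leave the timer lying where it is in the storage box, and do not drop the slides.

Things in the scene. Friction and masses are not known exactly. Their poses are not given: they have to be found in the camera images.
- lid (a joint): Lid hinge, rad: 0 shut, 2.0 leaning back open at its stop; along the rim opposite the tab. No spring or catch: the 220 g lid falls shut below about 1.57, falls on back above. Storage box: fixed, white plastic, 138 x 248 mm, 50 mm high, walls and floor 4 mm; clear lid of the same outline in a 6 mm thick grey frame.
- lid_tab (a point): Grip point on the lid's grey tab, a tongue 18 mm wide, 10 mm thick, sticking out 45 mm from the middle of the front edge; the point is 28 mm out from that edge, 54 mm above the worktop when shut. Axes: x along the lid towards the hinge (hinge axis 166 mm away along +x), y along the hinge line, z up when shut. Opening is a positive turn about +y: the tab goes up and over.
- slide_box_center (a point): Centre of the box of microscope slides, 34 x 84 mm and 30 mm high, blue top and white base, about 110 g, lying flat on the storage box's floor in either its left or its right half. x runs along its short side (34 mm, to be gripped), y along its long side (84 mm), z up.
- timer_center (a point): Centre of the bench timer, a flat white body 74 x 62 x 19 mm with three buttons, lying face up in the other half of the storage box; it stays there. x along its 74 mm, z up.
- tray: Shallow empty tray of bare steel, fixed, 150 x 170 mm and 12 mm high, walls and floor 2 mm thick. Origin in the middle of its underside on the worktop, x along its 150 mm, y along its 170 mm, z up.

How it is judged:
By the outcome, as a careful person would: the job done as asked, in the order asked, and still so for the second after the job is handed in, with the robot touching nothing.
It also fails if it takes over 54 s, if anything falls off the work surface, if the arm or the gripper's body presses on something with over 40 N, if the wrist force passes 120 N, or if a joint passes its speed limit or range.

### The arm

A 6-joint arm with a two-finger parallel gripper is mounted at the origin on a cart in front of the work surface, level with it; the furniture and walls round the work are solid. World frame = base frame: x ahead of the robot, y to its left, z up, the work surface at z = 0. Lengths are in m, angles in rad, forces in N, time in s.
With the tool pointing down it reaches from about 0.35 to 0.775 m from the base axis. Payload 7.3 kg.
Tool frame: the origin (TCP) lies between the finger pads; the fingertips stand 14 mm ahead of it and the grasp point (between the pads) lies 5 mm behind it; z points along the fingers, y is the direction in which the jaws open and shut (so a half turn about z gives the same grasp; the last joint's range is limited). The gripper opens to 92 mm and grips with 3 to 60 N. Pads are 19 mm wide; open, the fingers measure 130 mm over their backs; the gripper's body (75 mm by 190 mm) begins 47 mm behind the grasp point.
Start: joints at [-0.146, 0.342, 1.524, -0, 1.275, -0.146], TCP at [0.525, 0, 0.241] pointing down, gripper open.
Joint ranges: [-2.53, 2.53], [-0.77, 2.02], [0.04, 2.7], [-1, 4.14], [0.28, 2.66], [-3.11, 3.11]. Speed limits (rad/s): [2.57, 2.57, 3.14, 3.14, 3.14, 3.14].

### API

Orientations are given as [roll, pitch, yaw] about the fixed x, y, z axes, in that order (R = Rz(yaw) Ry(pitch) Rx(roll)).
In Python, from cell import robot gives the robot as it stands.
- The arm moves only by the shell command python3 -m creep 'ROWS' [FORCE]. ROWS is JSON, a list that holds one entry, the list of rows, each a list of 7 numbers: the shift along the tool's x, y, z in cm, then the turn, a rotation vector about the tool's x, y, z in degrees, then the gripper command: -1 is shut, 1 is fully open, values between are in proportion. In form: [[[tx, ty, tz, wx, wy, wz, gripper], ...]]. A call has 1 to 8 rows; each row is the pose to reach, as a shift and turn from the pose measured when the call began, along the tool's axes at that moment; what a row does not reach only later rows make up. A row lasts 1/10 s, in which the tool goes at most 50 mm and 8.59 degrees, less where a joint would pass 70% of its speed; a pose out of reach is approached as far as the arm can. A call with a gripper value outside its range is refused whole. The fingers move at their own pace and stop on an object; FORCE is the grip in N (left out, the last holds). Time passes only in rows, so rows that repeat a pose let the fingers close. It gives the time, the measured TCP pose, the force and the opening at its end, in the units of the state.
- robot.observe(): the state, without advancing time (a new reading comes with each control period).
- robot.read_camera(name): name is "scene" or "side" or "wrist"; returns the picture (400x640x3 uint8, red, green, blue); there is no depth.
- robot.camera_params(name): a dict with "camera_matrix" (3x3 intrinsics, pixels), "k1" (the pictures are not rectified: a ray, as slopes to the right and down, at radius r is drawn at 1 + k1 r^2 times it, then the intrinsics apply), "R" (3x3) and "t" (3): a world point X has camera coordinates R X + t. Camera axes: x right, y down, z forward; pixel columns grow to the right and rows downward; lengths in m; the calibration is good to about 2 mm. A picture is of the moment at which its call begins: read the wrist's pose just before it. camera_params takes no time and is no camera call; for the wrist camera it gives the pose at the moment of the call.
- robot.hand_in(): hands the job in, once; it reports no verdict.
Trained networks look in the newest picture that a camera, given by its name, has taken for a name from the list of things; names that differ only in an ending like _2 or _b are one class to them, and where a whole thing is asked for, a point or a joint stands for the part that bears it (a point fixed in the world has none). Each returns a list of dicts, best first, with "score" (0 to 1); they miss things now and then, are a little off and sometimes report something else, mostly with a low value. They report only what shows in the picture. A call takes as long as a camera call.
- robot.look_for(camera, label): "centre" ([x, y, z] in m, in the coordinates of the camera as it stood for that picture, good to about 4 mm: the middle of the surface that is visible of it).
- robot.masks_of(camera, label): "mask" (400x640 bool, what is visible of it).
The state is a dict: "time": time; "qpos": joint angles; "qvel": joint speeds; "joint_efforts": joint torques, N m; "tool_pos": TCP position; "tool_rot": TCP orientation; "contact_force": force on the tool from outside, world axes, zero at the start; "torque": the same for the moment, N m; "opening": finger opening in m.
Only numpy, scipy, OpenCV 4.12 (cv2) and the standard library are available. Lean on these libraries where they do the work, as an engineer would, in place of code of your own. Each camera call takes 0.05 s, during which the arm holds its last target.

## Working session

There is one attempt and no reset: what is moved stays moved. The work goes in short steps, Python scripts to look and compute and a shell command to move; the robot and the scene stay as the last step left them, time stands still between calls to the robot, and variables do not carry over. Pictures are saved under pics/ and viewed, and the job is handed in when it is done.

```bash
mkdir -p pics; ls; cat > h.py <<'E'
import numpy as np,cv2
from cell import robot
from scipy.spatial.transform import Rotation as Ro
def snap(cam,fn):
    p=robot.camera_params(cam); im=robot.read_camera(cam)
    cv2.imwrite('pics/'+fn,im[:,:,::-1]); return im,p
def toworld(p,c):
    return np.array(p['R']).T@(np.array(c)-np.array(p['t']))
def pix2plane(p,uv,z):
    K=np.array(p['camera_matrix'])
    d=np.linalg.inv(K)@np.array([uv[0],uv[1],1.]); rd=d[:2]; r=np.hypot(*rd); x=r
    for _ in range(30): x=r/(1+p['k1']*x*x)
    s=rd*(x/r if r>0 else 1)
    R=np.array(p['R']);t=np.array(p['t']); c=-R.T@t; w=R.T@np.array([s[0],s[1],1])
    return c+w*(z-c[2])/w[2]
def proj(p,X):
    c=np.array(p['R'])@np.array(X)+np.array(p['t']); s=c[:2]/c[2]; s=s*(1+p['k1']*(s@s))
    K=np.array(p['camera_matrix']); return (K@np.array([s[0],s[1],1]))[:2]
def toolR(): return Ro.from_euler('xyz',robot.observe()['tool_rot']).as_matrix()
def rel(X,Rw=None):
    "shift cm and rotvec deg from current tool pose"
    s=robot.observe(); R=toolR(); d=R.T@(np.array(X)-s['tool_pos'])*100
    w=np.zeros(3) if Rw is None else np.degrees(Ro.from_matrix(R.T@Rw).as_rotvec())
    return d.round(2),w.round(2)
E
python3 - <<'E'
from h import *
print(robot.observe())
for c in ['scene','side','wrist']:
    im,p=snap(c,c+'0.png')
    for l in ['lid_tab','slide_box_center','timer_center','tray','lid']:
        for d in robot.look_for(c,l)[:2]: print(c,l,round(d['score'],2),toworld(p,d['centre']).round(3))
print(robot.observe()['time'])
E
```

```text
pics
{'time': 0.0, 'qpos': array([-1.46032838e-01,  3.42740669e-01,  1.52501600e+00,  1.26513590e-05,
        1.27540532e+00, -1.45959617e-01]), 'qvel': array([ 1.17016247e-03, -1.40759881e-03, -1.88976998e-03, -1.84016048e-03,
        5.74462643e-04, -6.72491811e-06]), 'joint_efforts': array([ 7.61924657e-04, -4.31245601e+01, -2.44219762e+01,  7.17750052e-02,
        5.59406646e-02, -1.04314388e-04]), 'tool_pos': array([5.24613142e-01, 6.56380115e-05, 2.40035993e-01]), 'tool_rot': array([-3.14004177e+00, -2.40215773e-04,  1.57071923e+00]), 'contact_force': array([ 0.14508042, -0.6529421 , -0.40326245]), 'torque': array([-0.0384406 , -0.02323089, -0.00721745]), 'opening': 0.09184129996546612}
scene lid_tab 0.71 [0.543 0.162 0.055]
scene tray 0.97 [ 0.478 -0.285  0.002]
scene lid 0.7 [0.546 0.161 0.051]
side lid_tab 0.57 [0.53  0.132 0.056]
side tray 0.95 [ 0.475 -0.288  0.   ]
side lid 0.91 [0.534 0.132 0.055]
wrist lid_tab 0.88 [0.548 0.107 0.055]
wrist tray 0.72 [ 0.452 -0.198  0.001]
wrist tray 0.6 [0.549 0.104 0.058]
wrist lid 0.87 [0.547 0.111 0.059]
0.9
```

View pics/scene0.png

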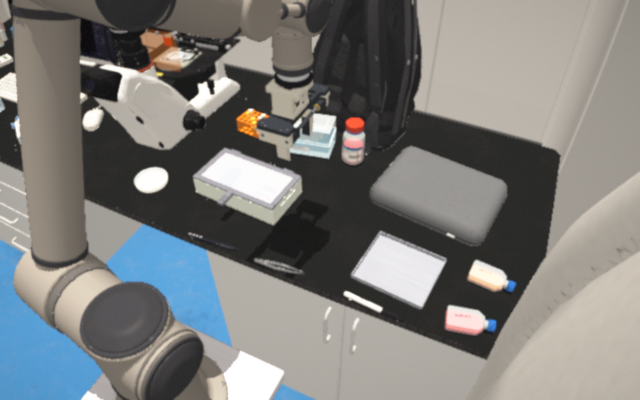

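View pics/side0.png

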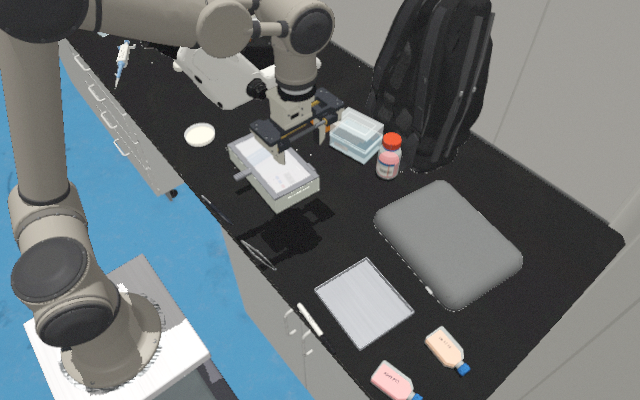

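View pics/wrist0.png

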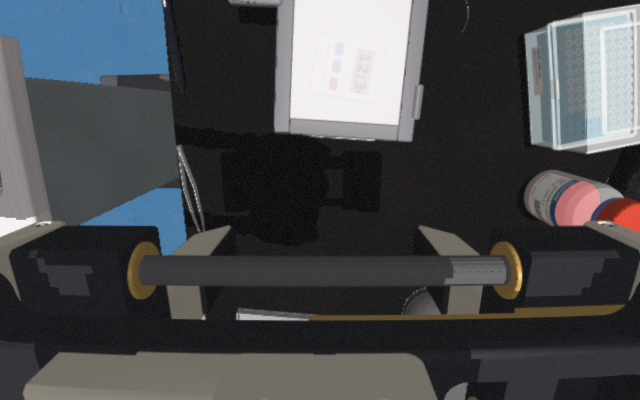

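```bash
python3 - <<'E'
import cv2
for n,(x,y) in {'scene0':(175,135),'side0':(210,110)}.items():
    im=cv2.imread(f'pics/{n}.png')[y:y+110,x:x+146]
    cv2.imwrite(f'pics/{n}z.png',cv2.resize(im,None,fx=5,fy=5,interpolation=cv2.INTER_CUBIC))
E
```

```text
(no output)
```

View pics/scene0z.png

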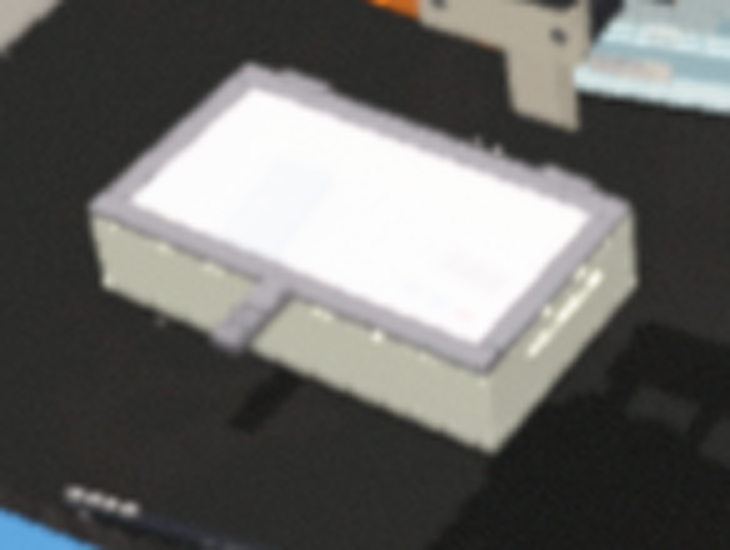

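View pics/side0z.png

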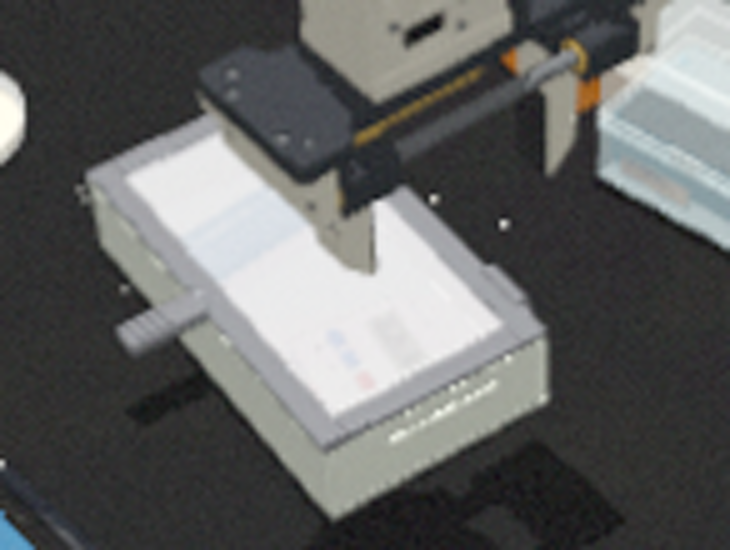

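```bash
python3 - <<'E'
from h import *
for c,o,pts in [('scene',(175,135),[(250,65),(90,207),(488,370),(632,210),(233,349),(285,290)]),('side',(210,110),[(88,175),(325,447),(547,330),(130,340),(205,298)])]:
    p=robot.camera_params(c)
    for q in pts: print(c,q,pix2plane(p,(o[0]+q[0]/5-.4,o[1]+q[1]/5-.4),.056).round(4))
p=robot.camera_params('wrist')
for q in [(281,131),(411,138),(425,0)]:print('wrist',pix2plane(p,q,.056).round(4))
E
```

```text
scene (250, 65) [0.6262 0.2821 0.056 ]
scene (90, 207) [0.4905 0.2916 0.056 ]
scene (488, 370) [0.4759 0.0454 0.056 ]
scene (632, 210) [0.6084 0.0354 0.056 ]
scene (233, 349) [0.435  0.1647 0.056 ]
scene (285, 290) [0.4812 0.1645 0.056 ]
side (88, 175) [0.4898 0.2881 0.056 ]
side (325, 447) [0.4763 0.0457 0.056 ]
side (547, 330) [0.6114 0.0356 0.056 ]
side (130, 340) [0.4405 0.1688 0.056 ]
side (205, 298) [0.4874 0.1685 0.056 ]
wrist [0.4839 0.0469 0.056 ]
wrist [0.6123 0.0401 0.056 ]
wrist [0.6184 0.1656 0.056 ]
```

```bash
cat >> h.py <<'E'
a=np.arctan2(-0.0605,0.998)
u=np.array([np.cos(a),np.sin(a),0]); v=np.array([-np.sin(a),np.cos(a),0])
Rd=np.c_[u,-v,[0,0,-1]]
E
python3 - <<'E'
from h import *
print(rel([.454,.170,.12],Rd))
E
```

```text
(array([17.  , -7.1 , 12.07]), array([ 1.000e-02, -0.000e+00,  9.347e+01]))
```

```bash
python3 -m creep '[[[2,-1,1,0,0,8,1],[5,-2,2,0,0,16,1],[8,-3,4,0,0,24,1],[11,-4,6,0,0,32,1],[14,-5,8,0,0,40,1],[16,-6,9,0,0,48,1],[17,-7.1,10,0,0,56,1],[17,-7.1,10,0,0,64,1]]]' 10
python3 - <<'E'
from h import *
print(rel([.454,.170,.12],Rd))
E
```

```text
time: 1.7
tool_pos: [0.4518, 0.1712, 0.1394]
tool_rot: [-3.14, 0.003, 0.45]
contact_force: [0.2, -0.6, -0.1]
opening: 0.092
(array([0.15, 0.21, 1.94]), array([-2.000e-02,  2.000e-01,  2.927e+01]))
```

```bash
python3 -m creep '[[[0.1,0.1,0,0,0,8,1],[0.2,0.2,0,0,0.1,16,1],[0.2,0.2,0.5,0,0.2,24,1],[0.15,0.2,1,0,0.2,29.3,1],[0.15,0.2,1,0,0.2,29.3,1]]]'
python3 - <<'E'
from h import *
print(rel([.454,.170,.049],Rd))
im,p=snap('wrist','w1.png')
im,p=snap('side','s1.png')
for c in ['wrist','side']:
  p=robot.camera_params(c)
  for l in ['lid_tab','slide_box_center']:
    for d in robot.look_for(c,l)[:2]: print(c,l,round(d['score'],2),toworld(p,d['centre']).round(3))
  print(proj(p,[.454,.170,.059]))
E
```

```text
time: 2.2
tool_pos: [0.4536, 0.17, 0.1289]
tool_rot: [3.142, 0.001, -0.062]
contact_force: [0.6, 0.0, -0.9]
opening: 0.0919
(array([ 0.05, -0.  ,  7.99]), array([ 0.  ,  0.07, -0.07]))
wrist lid_tab 0.72 [0.539 0.166 0.06 ]
wrist slide_box_center 0.39 [0.539 0.165 0.059]
[323.2027361  214.64341617]
side lid_tab 0.97 [0.556 0.133 0.054]
[239.53535994 174.08812505]
```

View pics/w1.png

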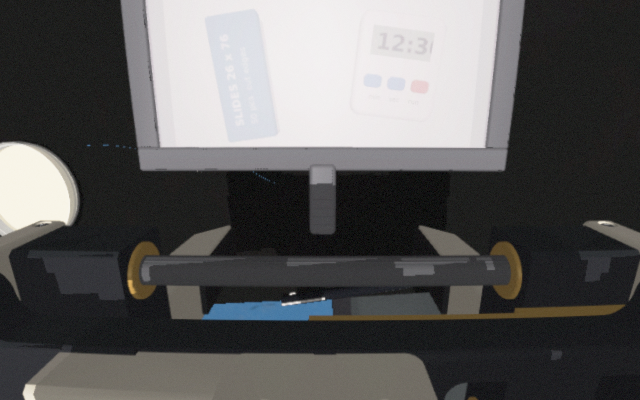

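View pics/s1.png

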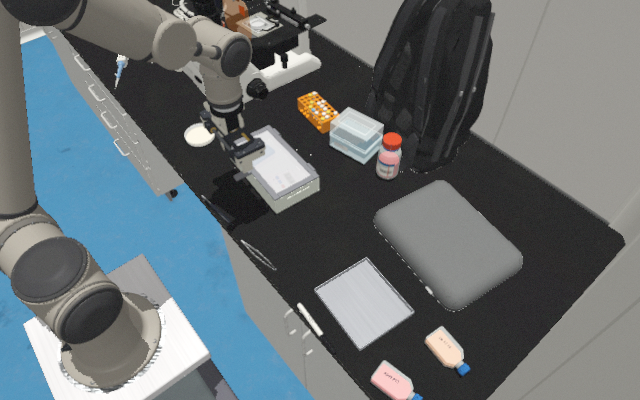

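```bash
python3 - <<'E'
from h import *
p=robot.camera_params('wrist')
for q in [(322,233),(322,170),(142,170),(504,170)]: print(pix2plane(p,q,.058).round(4))
E
python3 -m creep '[[[0,0,3,0,0,0,1],[0,0,6,0,0,0,0.4],[0,0,8,0,0,0,-0.2],[0,0,8,0,0,0,-0.7],[0,0,8,0,0,0,-1],[0,0,8,0,0,0,-1],[0,0,8,0,0,0,-1],[0,0,8,0,0,0,-1]]]' 8
```

```text
[0.4404 0.1717 0.058 ]
[0.4848 0.1689 0.058 ]
[0.4924 0.2901 0.058 ]
[0.4777 0.0467 0.058 ]
time: 3.3
tool_pos: [0.4547, 0.1703, 0.0505]
tool_rot: [-3.141, -0.002, -0.06]
contact_force: [0.4, 0.5, -0.3]
opening: 0.0406
```

```bash
python3 -m creep '[[[0,0,0,0,0,0,-1],[0,0,0,0,0,0,-1],[0,0,0,0,0,0,-1],[0,0,0,0,0,0,-1],[0,0,0,0,0,0,-1],[0,0,0,0,0,0,-1]]]' 8
python3 - <<'E'
from h import *
s=robot.observe()
# arc: shifts in tool frame x (=u), z down
X=s['tool_pos']; print(X,toolR().round(3))
for th in np.arange(0.1,2.01,.1):
    r=.165; print(round(th,1),(100*r*(1-np.cos(th))).round(2),(-100*r*np.sin(th)).round(2))
E
```

```text
time: 3.9
tool_pos: [0.4549, 0.1713, 0.0507]
tool_rot: [-3.139, -0.003, -0.06]
contact_force: [0.1, 5.7, -0.1]
opening: 0.0178
[0.45490792 0.1713433  0.05074452] [[ 0.998 -0.06   0.003]
 [-0.06  -0.998  0.002]
 [ 0.003 -0.003 -1.   ]]
0.1 0.08 -1.65
0.2 0.33 -3.28
0.3 0.74 -4.88
0.4 1.3 -6.43
0.5 2.02 -7.91
0.6 2.88 -9.32
0.7 3.88 -10.63
0.8 5.0 -11.84
0.9 6.24 -12.92
1.0 7.59 -13.88
1.1 9.02 -14.7
1.2 10.52 -15.38
1.3 12.09 -15.9
1.4 13.7 -16.26
1.5 15.33 -16.46
1.6 16.98 -16.49
1.7 18.63 -16.36
1.8 20.25 -16.07
1.9 21.83 -15.61
2.0 23.37 -15.0
```

```bash
python3 -m creep '[[[0.1,-0.1,-1.65,0,0,0,-1],[0.3,-0.1,-3.3,0,0,0,-1],[0.75,-0.1,-4.9,0,0,0,-1],[1.3,-0.1,-6.4,0,0,0,-1],[2.0,-0.1,-7.9,0,0,0,-1],[2.9,-0.1,-9.3,0,0,0,-1],[3.9,-0.1,-10.6,0,0,0,-1],[5.0,-0.1,-11.8,0,0,0,-1]]]' 8
python3 - <<'E'
from h import *
snap('side','s2.png')
print(rel([.6195,.1615,.0507]))
s=robot.observe();print(s['contact_force'],s['opening'])
E
```

```text
time: 4.7
tool_pos: [0.504, 0.1683, 0.1691]
tool_rot: [-3.141, -0.001, -0.06]
contact_force: [1.1, -2.6, -2.5]
opening: 0.0177
(array([1.126e+01, 1.000e-02, 1.210e+01]), array([0., 0., 0.]))
[-5.18297654 -3.45176364  6.54233007] 0.01819788970426075
```

View pics/s2.png

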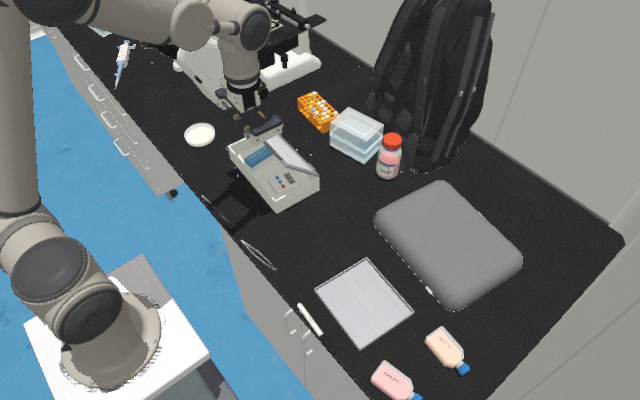

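```bash
python3 -m creep '[[[1.2,0,-1.2,0,0,0,-1],[2.55,0,-2.2,0,0,0,-1],[4.0,0,-3.0,0,0,0,-1],[5.5,0,-3.7,0,0,0,-1],[7.05,0,-4.2,0,0,0,-1],[8.7,0,-4.55,0,0,0,-1],[10.3,0,-4.75,0,0,0,-1],[12.0,0,-4.8,0,0,0,-1]]]' 8
python3 - <<'E'
from h import *
snap('side','s3.png')
print(rel([.6195,.1615,.0507]))
s=robot.observe();print(s['contact_force'],s['opening'])
E
```

```text
time: 5.55
tool_pos: [0.6261, 0.1606, 0.2194]
tool_rot: [-3.141, -0.004, -0.061]
contact_force: [-0.5, -0.4, -2.6]
opening: 0.0179
(array([-1.  , -0.02, 16.84]), array([0., 0., 0.]))
[-1.94638514 -1.46218429  7.13281149] 0.017836898553242494
```

View pics/s3.png

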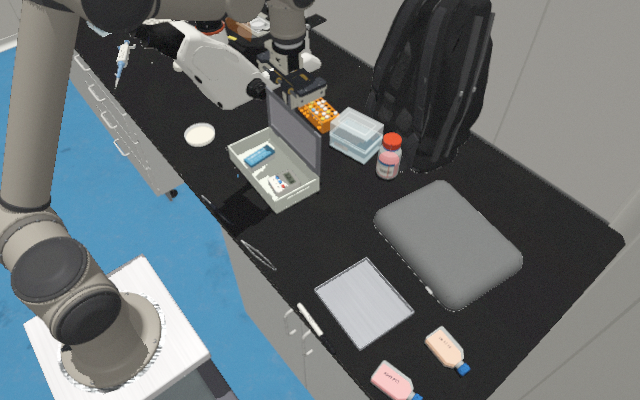

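```bash
python3 -m creep '[[[1.15,0,0.2,0,0,0,-1],[2.8,0,0.5,0,0,0,-1],[4.4,0,0.95,0,0,0,-1],[5.1,0,1.25,0,0,0,-1],[5.1,0,1.25,0,0,0,-0.6],[5.1,0,1.25,0,0,0,-0.4],[5.1,0,1.25,0,0,0,-0.4]]]' 8
python3 - <<'E'
from h import *
snap('side','s4.png')
print(rel([.6195,.1615,.0507]))
s=robot.observe();print(s['contact_force'],s['opening'])
E
```

```text
time: 6.3
tool_pos: [0.6784, 0.1576, 0.2065]
tool_rot: [-3.14, -0.005, -0.061]
contact_force: [0.2, 0.5, 0.4]
opening: 0.0266
(array([-5.98, -0.  , 15.56]), array([0., 0., 0.]))
[-0.73265319  0.11806873  0.39030066] 0.026771921546800574
```

View pics/s4.png

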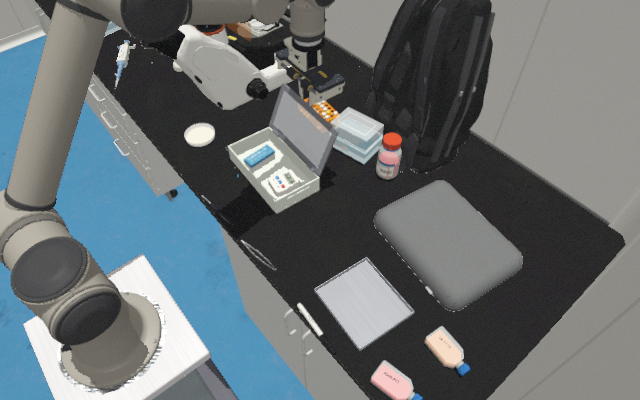

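```bash
python3 -m creep '[[[0,0,0,0,0,0,0],[0,0,-2,0,0,0,0],[0,0,-5,0,0,0,0],[-2,0,-7,0,0,0,0],[-6,0,-7,0,0,0,0],[-10,0,-7,0,0,0,0],[-15,0,-7,0,0,0,0],[-19,0,-6,0,0,0,0]]]'
python3 - <<'E'
from h import *
for c in ['wrist','scene','side']:
    im,p=snap(c,c+'5.png')
    for l in ['slide_box_center','timer_center','tray','lid']:
        for d in robot.look_for(c,l)[:2]: print(c,l,round(d['score'],2),toworld(p,d['centre']).round(3))
    if c!='scene':
      for d in robot.masks_of(c,'slide_box_center')[:1]:
        np.save(c+'m.npy',d['mask']); r=cv2.minAreaRect(np.argwhere(d['mask'])[:,::-1].astype(np.float32)); print(r, cv2.boxPoints(r).round(1).tolist())
        print([pix2plane(p,q,.034).round(4).tolist() for q in cv2.boxPoints(r)])
E
```

```text
time: 7.15
tool_pos: [0.4862, 0.1693, 0.2666]
tool_rot: [-3.139, -0.006, -0.061]
contact_force: [-1.0, -0.1, 1.1]
opening: 0.0455
wrist slide_box_center 0.59 [0.551 0.223 0.035]
wrist slide_box_center 0.54 [0.633 0.162 0.09 ]
wrist timer_center 0.9 [0.554 0.112 0.024]
wrist tray 0.73 [ 0.475 -0.218 -0.002]
wrist lid 0.79 [0.63  0.159 0.088]
((274.7786560058594, 120.03621673583984), (78.8423080444336, 34.79181671142578), 80.7066879272461) [[251.1999969482422, 83.9000015258789], [285.6000061035156, 78.30000305175781], [298.29998779296875, 156.10000610351562], [264.0, 161.6999969482422]]
[[0.5898, 0.2431, 0.034], [0.5931, 0.205, 0.034], [0.5073, 0.1978, 0.034], [0.5033, 0.2379, 0.034]]
scene slide_box_center 0.91 [0.541 0.217 0.033]
scene timer_center 0.73 [0.542 0.101 0.018]
scene tray 0.92 [ 0.476 -0.283  0.002]
scene lid 0.71 [0.647 0.143 0.114]
side slide_box_center 0.64 [0.54  0.209 0.033]
side slide_box_center 0.29 [0.65  0.147 0.124]
side tray 0.72 [ 0.475 -0.285  0.002]
side lid 0.8 [0.652 0.15  0.123]
((258.8088073730469, 157.01470947265625), (15.60637092590332, 30.8697452545166), 59.03623962402344) [[241.60000610351562, 158.3000030517578], [268.0, 142.39999389648438], [276.1000061035156, 155.8000030517578], [249.60000610351562, 171.60000610351562]]
[[0.501, 0.2378, 0.034], [0.5941, 0.2424, 0.034], [0.5801, 0.1843, 0.034], [0.4898, 0.1816, 0.034]]
```

View pics/wrist5.png

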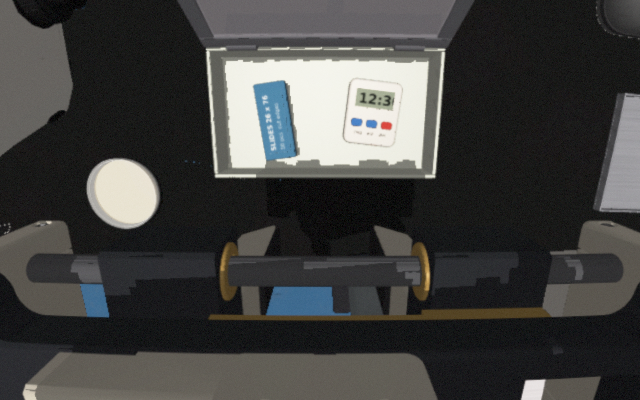

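View pics/scene5.png

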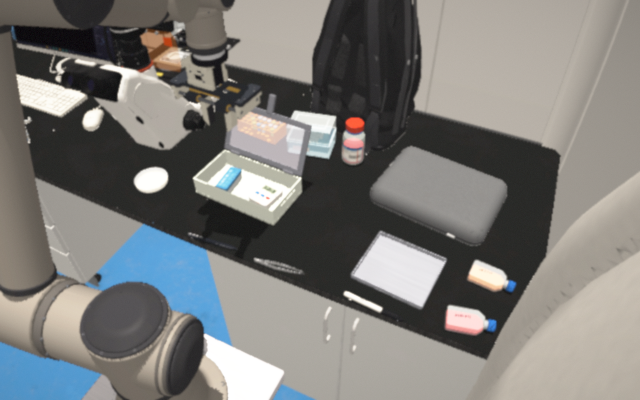

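```bash
python3 - <<'E'
import cv2
im=cv2.imread('pics/wrist5.png')[60:180,200:360]
cv2.imwrite('pics/w5z.png',cv2.resize(im,None,fx=5,fy=5,interpolation=cv2.INTER_CUBIC))
im=cv2.imread('pics/scene5.png')[225:315,340:460]
cv2.imwrite('pics/sc5z.png',cv2.resize(im,None,fx=6,fy=6,interpolation=cv2.INTER_CUBIC))
E
```

```text
(no output)
```

View pics/w5z.png

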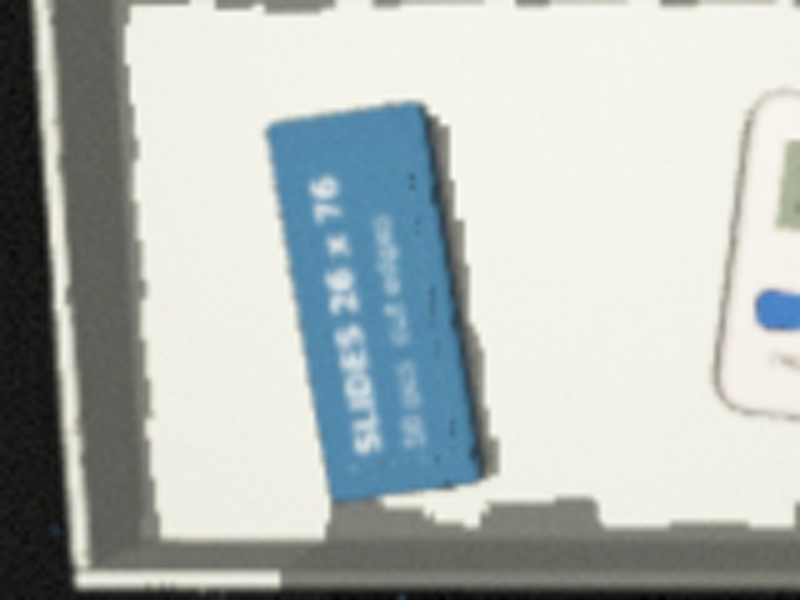

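View pics/sc5z.png

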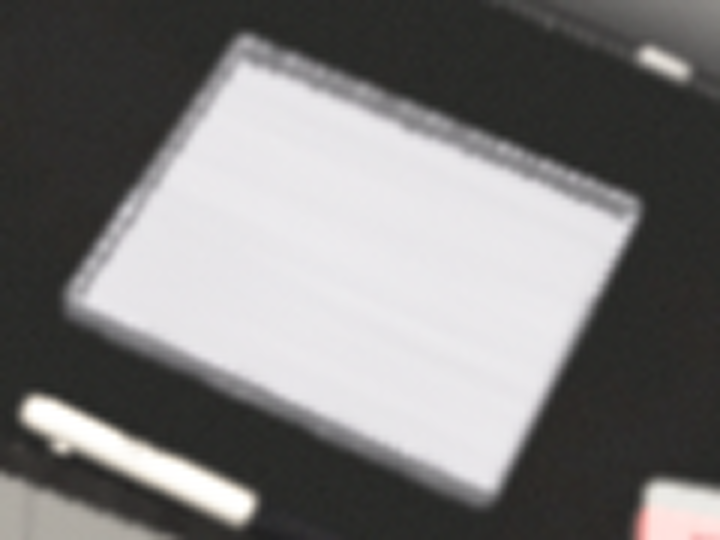

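```bash
cat > t.py <<'E'
from h import *
p=robot.camera_params('wrist')
c=np.array([pix2plane(p,(200+x/5-.4,60+y/5-.4),.034) for x,y in [(268,123),(421,101),(482,478),(332,500)]])
print(c.round(4), c.mean(0).round(4)); d=(c[0]+c[1]-c[2]-c[3])/2; print(np.linalg.norm(d),np.linalg.norm((c[0]-c[1]+c[3]-c[2])/2),np.degrees(np.arctan2(d[1],d[0])))
ang=np.arctan2(d[1],d[0])
uu=np.array([np.cos(ang),np.sin(ang),0]);vv=np.array([-np.sin(ang),np.cos(ang),0])
Rs=np.c_[uu,-vv,[0,0,-1]]
m=c.mean(0); print(rel([m[0],m[1],.10],Rs))
p=robot.camera_params('scene')
t=np.array([pix2plane(p,(340+x/6-.4,225+y/6-.4),.012) for x,y in [(242,37),(640,207),(492,495),(70,300)]])
print(t.round(4),t.mean(0))
E
python3 t.py
```

```text
[[0.5913 0.2403 0.034 ]
 [0.5936 0.2064 0.034 ]
 [0.5106 0.1999 0.034 ]
 [0.5078 0.2347 0.034 ]] [0.5508 0.2203 0.034 ]
0.08343828259042513 0.03445178380441083 4.17460729716858
(array([ 5.81, -5.47, 16.6 ]), array([-0.08, -0.27, -7.68]))
[[ 0.5581 -0.2023  0.012 ]
 [ 0.5407 -0.3714  0.012 ]
 [ 0.3922 -0.3573  0.012 ]
 [ 0.4079 -0.19    0.012 ]] [ 0.47473304 -0.28023803  0.012     ]
```

```bash
python3 -m creep '[[[2,-2,3,0,0,-3,0.3],[4,-4,7,0,0,-6,0.3],[5.8,-5.5,11,0,-0.2,-7.7,0.3],[5.8,-5.5,15,0,-0.2,-7.7,0.3],[5.8,-5.5,16.6,0,-0.2,-7.7,0.3],[5.8,-5.5,16.6,0,-0.2,-7.7,0.3]]]' 20
python3 - <<'E'
from h import *
im,p=snap('wrist','w6.png')
a=np.radians(4.17)
Rs=np.c_[[np.cos(a),np.sin(a),0],[np.sin(a),-np.cos(a),0],[0,0,-1]]
print(rel([.5508,.2203,.022],Rs),robot.observe()['opening'])
E
```

```text
time: 8.6
tool_pos: [0.5489, 0.2203, 0.0968]
tool_rot: [-3.141, 0.005, 0.073]
contact_force: [0.7, -0.4, 0.3]
opening: 0.0597
(array([0.07, 0.04, 7.7 ]), array([-0.05,  0.06,  0.03])) 0.059578816925871365
```

View pics/w6.png

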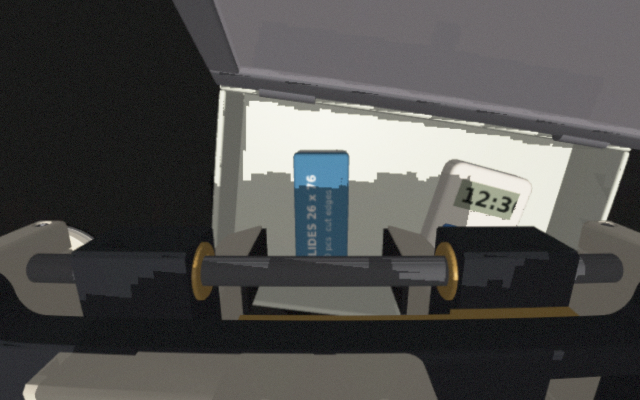

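```bash
python3 -m creep '[[[0.1,0,2.5,0,0,0,0.3],[0.1,0,5,0,0,0,0.3],[0.1,0,6.8,0,0,0,0.3],[0.1,0,7.6,0,0,0,0.3],[0.1,0,7.6,0,0,0,0.3],[0.1,0,7.6,0,0,0,-0.5],[0.1,0,7.6,0,0,0,-1],[0.1,0,7.6,0,0,0,-1]]]' 20
python3 -m creep '[[[0,0,0,0,0,0,-1],[0,0,0,0,0,0,-1],[0,0,0,0,0,0,-1],[0,0,0,0,0,0,-1],[0,0,0,0,0,0,-1],[0,0,0,0,0,0,-1]]]' 20
```

```text
time: 9.45
tool_pos: [0.5518, 0.2209, 0.0242]
tool_rot: [-3.14, -0.001, 0.073]
contact_force: [0.6, -0.5, -0.7]
opening: 0.0403
time: 10.05
tool_pos: [0.5519, 0.2209, 0.0245]
tool_rot: [-3.14, -0.001, 0.073]
contact_force: [-0.7, -1.1, 4.2]
opening: 0.0339
```

```bash
python3 -m creep '[[[0,0,-0.5,0,0,0,-1],[0,0,-1.5,0,0,0,-1],[0,0,-3,0,0,0,-1],[0,0,-5,0,0,0,-1],[0,0,-7.5,0,0,0,-1],[0,0,-10,0,0,0,-1],[0,0,-12.5,0,0,0,-1],[0,0,-13,0,0,0,-1]]]' 25
python3 - <<'E'
from h import *
im,p=snap('side','s7.png')
s=robot.observe();print(s['contact_force'],s['opening'])
a=np.radians(-5.3)
Rs=np.c_[[np.cos(a),np.sin(a),0],[np.sin(a),-np.cos(a),0],[0,0,-1]]
print(rel([.475,-.281,.14],Rs))
E
```

```text
time: 10.85
tool_pos: [0.5532, 0.2211, 0.1581]
tool_rot: [-3.139, -0.007, 0.073]
contact_force: [0.2, -0.2, -0.5]
opening: 0.0336
[ 6.02121929e-01 -6.46334315e-04 -9.51814591e-01] 0.033887014927063995
(array([-11.45,  49.5 ,   1.53]), array([-0.15, -0.32,  9.5 ]))
```

View pics/s7.png

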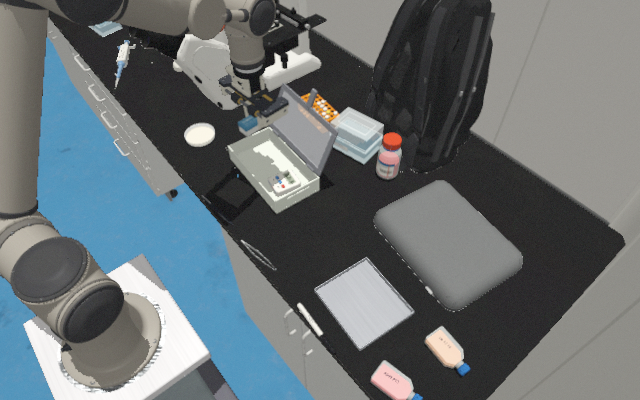

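```bash
python3 -m creep '[[[-1,1,0,0,0,0,-1],[-3,3,0,0,0,0,-1],[-5,6,0,0,0,1,-1],[-7,9.5,0,0,0,2,-1],[-8,13,0,0,0,3,-1],[-9,16.5,0,0,0,4,-1],[-10,20,0,0,0,5,-1],[-10.5,23,0,0,0,6,-1]]]' 25
python3 - <<'E'
from h import *
a=np.radians(-5.3)
Rs=np.c_[[np.cos(a),np.sin(a),0],[np.sin(a),-np.cos(a),0],[0,0,-1]]
print(rel([.475,-.281,.14],Rs),robot.observe()['opening'])
E
```

```text
time: 11.7
tool_pos: [0.4633, -0.0174, 0.1548]
tool_rot: [-3.139, -0.003, -0.032]
contact_force: [-0.4, 0.0, -0.2]
opening: 0.0341
(array([ 2.02, 26.31,  1.4 ]), array([-0.18, -0.17,  3.44])) 0.03411875041102533
```

```bash
python3 -m creep '[[[0.2,3.5,0,0,0,0.5,-1],[0.5,7,0,0,0,1,-1],[0.8,10.5,0,0,0,1.5,-1],[1.1,14,0.3,0,0,2,-1],[1.4,17.5,0.6,0,0,2.5,-1],[1.7,21,1,-0.1,-0.1,3,-1],[1.9,24,1.4,-0.2,-0.2,3.4,-1],[2,25.8,1.4,-0.2,-0.2,3.4,-1]]]' 25
python3 -m creep '[[[0,0.1,0,0,0,0,-1],[0,0.1,0,0,0,0,-1]]]'
python3 - <<'E'
from h import *
im,p=snap('wrist','w8.png');im,p=snap('side','s8.png')
a=np.radians(-5.3)
Rs=np.c_[[np.cos(a),np.sin(a),0],[np.sin(a),-np.cos(a),0],[0,0,-1]]
print(rel([.475,-.281,.0235],Rs),robot.observe()['opening'])
E
```

```text
time: 12.5
tool_pos: [0.474, -0.2774, 0.1381]
tool_rot: [-3.141, 0.003, -0.093]
contact_force: [0.5, 0.3, -1.4]
opening: 0.0338
time: 12.7
tool_pos: [0.4734, -0.2777, 0.1373]
tool_rot: [-3.139, 0.005, -0.094]
contact_force: [-0.0, 1.1, -1.3]
opening: 0.0341
(array([ 0.2 ,  0.41, 11.44]), array([-0.11,  0.23,  0.01])) 0.03371684974489503
```

View pics/w8.png

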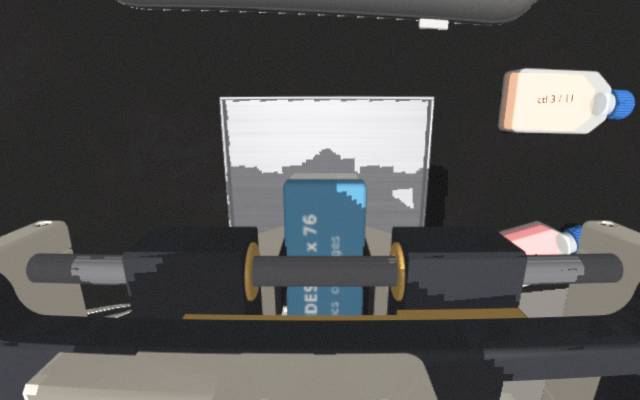

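View pics/s8.png

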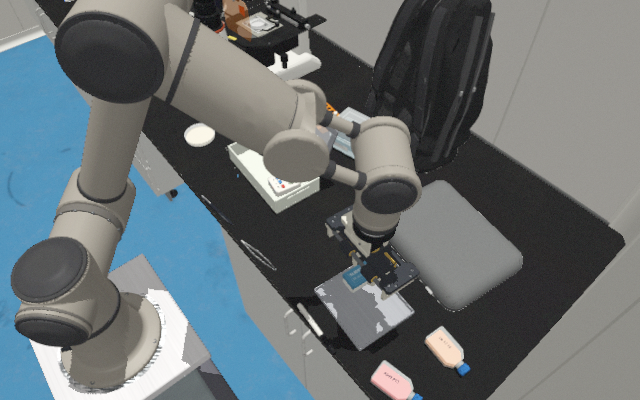

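```bash
python3 -m creep '[[[0.1,0.3,3,0,0.2,0,-1],[0.2,0.4,6,0,0.2,0,-1],[0.2,0.4,8.5,0,0.2,0,-1],[0.2,0.4,10,0,0.2,0,-1],[0.2,0.4,10.8,0,0.2,0,-1],[0.2,0.4,11.2,0,0.2,0,-1],[0.2,0.4,11.2,0,0.2,0,-1]]]' 25
python3 -c "
from h import *
print(robot.observe()['tool_pos'],robot.observe()['contact_force'])"
```

```text
time: 13.5
tool_pos: [0.4753, -0.2805, 0.0262]
tool_rot: [-3.14, 0.0, -0.092]
contact_force: [-0.1, 0.5, -1.2]
opening: 0.0338
[ 0.47526255 -0.28046455  0.02619455] [-0.090562    0.53930366 -1.22641579]
```

```bash
python3 -m creep '[[[0,0,0.15,0,0,0,-1],[0,0,0.25,0,0,0,-1],[0,0,0.3,0,0,0,-1],[0,0,0.35,0,0,0,-1],[0,0,0.35,0,0,0,-1]]]'
```

```text
time: 14.0
tool_pos: [0.4753, -0.2805, 0.0228]
tool_rot: [-3.14, 0.0, -0.092]
contact_force: [-0.1, 1.2, -0.8]
opening: 0.0336
```

```bash
python3 -m creep '[[[0,0,0.05,0,0,0,-1],[0,0,0.1,0,0,0,-1],[0,0,0.1,0,0,0,-1]]]'
```

```text
time: 14.3
tool_pos: [0.4753, -0.2805, 0.0225]
tool_rot: [-3.14, -0.0, -0.092]
contact_force: [-1.1, 0.9, 5.4]
opening: 0.0338
```

Contact (5 N upward). Release gently.

```bash
python3 -m creep '[[[0,0,0,0,0,0,-0.2],[0,0,0,0,0,0,-0.1],[0,0,0,0,0,0,0.1],[0,0,0,0,0,0,0.3],[0,0,0,0,0,0,0.3],[0,0,0,0,0,0,0.3],[0,0,-1,0,0,0,0.3],[0,0,-3,0,0,0,0.3]]]'
python3 -m creep '[[[0,0,-3,0,0,0,0.3],[0,0,-7,0,0,0,0.3],[0,0,-12,0,0,0,0.3],[-2,0,-16,0,0,0,0.3],[-6,0,-18,0,0,0,0.3],[-9,0,-20,0,0,0,0.3],[-9,0,-20,0,0,0,0.3]]]'
python3 - <<'E'
from h import *
for c in ['wrist','scene','side']:
    im,p=snap(c,c+'9.png')
    for l in ['slide_box_center','timer_center','tray','lid']:
        for d in robot.look_for(c,l)[:1]: print(c,l,round(d['score'],2),toworld(p,d['centre']).round(3))
E
```

```text
time: 15.1
tool_pos: [0.4745, -0.28, 0.0521]
tool_rot: [-3.138, 0.002, -0.092]
contact_force: [0.8, 0.4, 0.1]
opening: 0.0594
time: 15.8
tool_pos: [0.3835, -0.2726, 0.256]
tool_rot: [3.141, -0.001, -0.093]
contact_force: [-1.3, -0.2, -0.5]
opening: 0.0597
wrist slide_box_center 0.92 [ 0.473 -0.28   0.037]
wrist timer_center 0.79 [0.541 0.082 0.024]
wrist tray 0.86 [ 0.488 -0.279 -0.001]
wrist lid 0.47 [0.54  0.082 0.021]
scene slide_box_center 0.8 [ 0.457 -0.279  0.033]
scene timer_center 0.71 [0.538 0.104 0.023]
scene tray 0.82 [ 0.475 -0.293 -0.001]
scene lid 0.76 [0.65  0.154 0.12 ]
side slide_box_center 0.95 [ 0.463 -0.285  0.033]
side timer_center 0.79 [0.546 0.105 0.022]
side tray 0.66 [ 0.453 -0.314  0.   ]
```

View pics/wrist9.png

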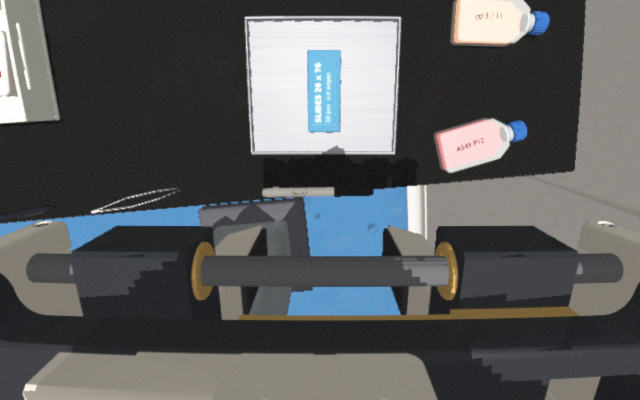

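View pics/scene9.png

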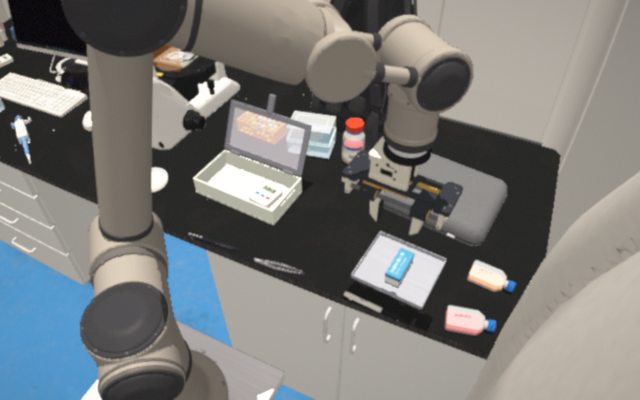

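View pics/side9.png

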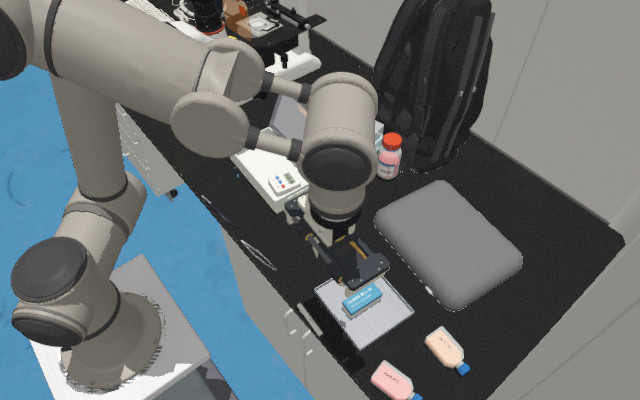

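The wrist picture shows the slide box flat and centred in the tray, around (324, 91). The scene picture shows the lid leaning back near (270, 135) and the timer still in the box near (265, 193). The arm is clear of everything.

```bash
python3 -c "
from cell import robot
print(robot.hand_in())"
```

```text
the job is handed in; nothing more can be done
None
```

The job is done and handed in at about 16.5 s of the 54 s allowed. I swung the lid back by its tab to about 1.95 rad and let go. I then gripped the slide box by its 34 mm side, lifted it out, and set it down in the steel tray before releasing it.

- **Lid:** the last scene picture shows it leaning back open with the robot away from it. The detectors put its middle at about (0.65, 0.15, 0.12).
- **Slides:** the box lies flat in the middle of the tray at about (0.473, -0.280), with its top at about 35 mm. It was not dropped, and I felt about 5 N of contact just before opening the fingers.
- **Timer:** it is still in the storage box at about (0.54, 0.10), in line with where it was first found.
- **Forces:** the readings I took stayed below about 9 N. The gripper was clear of everything at hand-in.

Some detector results disagreed:

- **Slide box position:** the scene and side cameras put it 10 to 16 mm nearer the robot than the wrist camera did. I attribute that to them seeing its front side as well as its top.
- **Low-score results:** the wrist camera's last "lid" result (score 0.47) was really the timer.
- **Lid in the side view:** the side camera did not report the lid at the end because the arm partly hid it.

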